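# Kit up the pink rice cooker's parts

### The job

Gather the pink rice cooker's three parts (vent cap, lid latch and handle grip) into the blue caddy, each lying flat, right way up and squarely centred on the liner card printed with its own outline. The handle grip has been pushed partly under the low aluminium shelf, so slide it forward clear of the lip before lifting it. Leave the cream-white parts of the other cooker exactly where they are.

Things in the scene. Friction and masses are not known exactly. Their poses are not given: they have to be found in the camera images.
- pink_cap_mid (a point): Pink round steam-vent cap, a plain disc 48 mm in diameter and 30 mm tall, standing on its flat base, with three dark slots on top. Loose, about 40 g. The point is its centre, half-way up; z is up.
- pink_latch_mid (a point): Pink lid latch, a rounded block 46 (x) x 30 (y) x 26 mm (tall) with two dark stripes on top. Loose, about 40 g. The point is its centre, half-way up; z is up, x along its 46 mm length.
- pink_handle_mid (a point): Pink carrying-handle grip, a plain bar 96 (x) x 24 (y) x 20 mm (tall) with two dark dots on top. Loose, about 60 g. The point is its centre, half-way up; z is up, x along its length (either end alike). It starts partly under the low aluminium shelf, about square to its front, 36 to 46 mm of it sticking out before the lip; it slides freely but cannot be lifted until drawn clear of the lip.
- cream_cap_mid (a point): Cream-white look-alike of the pink cap, same shape and size, from another cooker; lies loose on the table. The point is its centre, half-way up.
- cream_latch_mid (a point): Cream-white look-alike of the pink latch, same shape and size, from another cooker; lies loose on the table. The point is its centre, half-way up, x along its length.
- cream_handle_mid (a point): Cream-white look-alike of the pink handle, same shape and size, from another cooker; lies loose on the table. The point is its centre, half-way up, x along its length.
- outline_cap (a point): White liner card printed with the cap's black outline, a black disc, 48 mm in diameter, on the floor of one of the fixed blue caddy's three compartments (cards in any order). Point: middle of the outline on the card's top, where the part rests, 6 mm above the table; z up, x along the compartment. Inside 116 (x) x 84 (y) mm, in a row along y 88 mm apart; walls 4 mm, rims 20 mm above the table.
- outline_latch (a point): White liner card printed with the latch's black outline, a black rectangle, 46 (x) x 30 (y) mm, on the floor of one of the fixed blue caddy's three compartments (cards in any order). Point: middle of the outline on the card's top, where the part rests, 6 mm above the table; z up, x along the compartment. Inside 116 (x) x 84 (y) mm, in a row along y 88 mm apart; walls 4 mm, rims 20 mm above the table.
- outline_handle (a point): White liner card printed with the handle's black outline, a long black bar, 96 (x) x 24 (y) mm, on the floor of one of the fixed blue caddy's three compartments (cards in any order). Point: middle of the outline on the card's top, where the part rests, 6 mm above the table; z up, x along the compartment. Inside 116 (x) x 84 (y) mm, in a row along y 88 mm apart; walls 4 mm, rims 20 mm above the table.
- shelf: Low fixed aluminium bench shelf, 120 (x) x 130 (y) mm, open at the front only; its plate is 8 mm thick, underside 32 mm and top 40 mm above the table (a rubber strip with washers on its rear half, up to 45 mm, is fixed). Origin on the table under its centre; x points to its back: the front lip is at x = -60 mm and parts are drawn out along -x.
Not all that is in view belongs to the job. Leave any green look-alike of the part that bears pink_cap_mid alone.

How it is judged:
By the outcome, as a careful person would: the job done as asked, in the order asked, and still so for the second after the job is handed in, with the robot touching nothing.
It also fails if it takes over 104 s, if anything falls off the work surface, if the arm or the gripper's body presses on something with over 40 N, if the wrist force passes 120 N, or if a joint passes its speed limit or range.

### The arm

A 6-joint arm with a two-finger parallel gripper is mounted at the origin on the work surface. World frame = base frame: x ahead of the robot, y to its left, z up, the work surface at z = 0. Lengths are in m, angles in rad, forces in N, time in s.
With the tool pointing down it reaches from about 0.325 to 0.875 m from the base axis. Payload 4.4 kg.
Tool frame: the origin (TCP) lies on the centre line of the jaws, within the pads' length; the fingertips stand 17 mm ahead of it and the grasp point (between the pads) lies 2 mm behind it (env.tip_extent is the distance from the TCP to the fingertips, in m); z points along the fingers, y is the line along which they close (so a half turn about z gives the same grasp; the last joint's range is limited). The gripper opens to 85 mm and grips with 20 to 120 N. Pads are 22 mm wide; open, the fingers measure 114 mm over their backs; the gripper's body (76 mm by 85 mm) begins 54 mm behind the grasp point. The pads swing forward as they close: fully open they stand 13 mm farther back than shut.
Start: joints at [1.139, 0.207, 1.542, -0, 1.393, -0.15], TCP at [0.16, 0.552, 0.218] pointing down, gripper open.
Joint ranges: [-2.73, 2.73], [-0.86, 2.22], [0.23, 2.46], [-1.11, 4.25], [0.08, 2.63], [-2.82, 2.82]. Speed limits (rad/s): [2.79, 2.79, 3.14, 3.14, 3.14, 3.14].

### API

Orientations are given as a unit quaternion [x, y, z, w].
In Python, from bench import get_obs, cams, env, finder gives the robot as it stands.
- The arm moves only by the shell command python3 -m crank 'ROWS' [FORCE]. ROWS is JSON, a list of rows, each a list of 3 entries, a list of its own where there are three numbers: the shift along the tool's x, y, z in cm, then the turn about the tool's z in degrees, then the finger opening in cm, from 0 to 8.54. A call has 1 to 10 rows; each row is the pose to reach, as a shift and turn from the pose commanded when the call began, along the tool's axes at that moment; what a row does not reach only later rows make up. A row lasts 1/10 s, in which the tool goes at most 50 mm and 8.59 degrees, less where a joint would pass 70% of its speed; a pose out of reach is approached as far as the arm can. A call with a gripper value outside its range is refused whole. The fingers move at their own pace and stop on an object; FORCE is the grip in N (left out, the last holds). Time passes only in rows, so rows that repeat a pose let the fingers close. It gives the time, the measured TCP pose, the force, the opening and the grip force at its end, in the units of the state.
- get_obs(): the state, without advancing time (a new reading comes with each control period).
- cams.get_image(name): name is "side" or "top" or "wrist"; returns (picture, depth): 420x560x3 uint8, blue, green, red; 420x560 float32, m along the optical axis (not along the pixel's ray), 0 where there is no reading.
- cams.get_calibration(name): a dict with "vertical_fov" (degrees; the focal length in pixels is half the picture's height over the tangent of half this angle, whatever the lens; pixels are square), "cx", "cy" (the principal point, pixels), "camera_from_world" (4x4, takes a point from world to camera coordinates). Camera axes: x right, y down, z forward; pixel columns grow to the right and rows downward; lengths in m; the calibration is good to about 2 mm. A picture is of the moment at which its call begins: read the wrist's pose just before it. get_calibration takes no time and is no camera call; for the wrist camera it gives the pose at the moment of the call.
- env.close_job(): hands the job in; it is judged then, once.
Trained networks look in the newest picture that a camera, given by its name, has taken for a name from the list of things; names that differ only in an ending like _2 or _b are one class to them, and where a whole thing is asked for, a point or a joint stands for the part that bears it (a point fixed in the world has none). Each returns a list of dicts, best first, with "score" (0 to 1); they miss things now and then, are a little off and sometimes report something else, mostly with a low value. They report only what shows in the picture. A call takes as long as a camera call. They do not tell look-alikes from the thing itself.
- finder.trace(camera, query): "region" (420x560 bool, what is visible of it) and "xy" ([column, row] in pixels, amid what is visible of it).
The state is a dict: "time": time; "joint_pos": joint angles; "dq": joint speeds; "tau": joint torques, N m; "eef_pos": TCP position; "eef_rot": TCP orientation; "ft_force": force on the tool from outside, world axes, zero at the start; "moment": the same for the moment, N m; "gripper_width": finger opening in m; "grip_force": force on a finger pad.
Only numpy, scipy, OpenCV 4.12 (cv2) and the standard library are available. Lean on these libraries where they do the work, as an engineer would, in place of code of your own. Each camera call takes 0.05 s, during which the arm holds its last target. There are 200 camera calls.

## Working session

There is one attempt and no reset: what is moved stays moved. The work goes in short steps, Python scripts to look and compute and a shell command to move; the robot and the scene stay as the last step left them, time stands still between calls to the robot, and variables do not carry over. Pictures are saved under pics/ and viewed, at most 17 in all, crops included, and the job is handed in when it is done.

```bash
ls; mkdir -p pics; cat > h.py <<'E'
import numpy as np, cv2
from bench import get_obs, cams, env, finder
def cal(n):
    c=cams.get_calibration(n); f=210/np.tan(np.radians(c["vertical_fov"])/2)
    return f,c["cx"],c["cy"],np.array(c["camera_from_world"])
def ray(n,uv,z,c=None):
    "world point where pixel ray meets height z"
    f,cx,cy,T=c or cal(n); R=T[:3,:3]; o=-R.T@T[:3,3]
    uv=np.atleast_2d(uv).astype(float)
    d=np.c_[(uv[:,0]-cx)/f,(uv[:,1]-cy)/f,np.ones(len(uv))]@R
    return o+d*((z-o[2])/d[:,2])[:,None]
def cloud(n,depth,c=None):
    f,cx,cy,T=c or cal(n); v,u=np.mgrid[:420,:560]
    p=np.stack([(u-cx)/f*depth,(v-cy)/f*depth,depth],-1)-T[:3,3]
    return p@T[:3,:3]
E
python3 - <<'E'
from h import *
o=get_obs(); print(o["time"],o["eef_pos"],o["eef_rot"])
for n in("top","side"):
    im,d=cams.get_image(n); cv2.imwrite(f"pics/{n}0.png",im); np.savez(f"{n}0.npz",d=d)
    f,cx,cy,T=cal(n); print(n,f,cx,cy,-T[:3,:3].T@T[:3,3],T[:3,:3].round(2).tolist())
    P=cloud(n,d)
    for q in ["pink_cap_mid","pink_latch_mid","pink_handle_mid","outline_cap","outline_latch","outline_handle","shelf"]:
        for r in finder.trace(n,q)[:4]:
            m=r["region"]&(d>0); print(n,q,round(r["score"],2),np.round(r["xy"]),m.sum(),np.median(P[m],0).round(3),im[m].mean(0).round())
E
```

```text
pics
0.0 [0.1595567  0.55158575 0.21680697] [ 1.40410602e-01  9.90092673e-01 -1.11951176e-03 -3.30060855e-04]
top 504.19282590220115 282.111521593885 208.65961585746592 [ 0.31114464 -0.01010481  0.9499621 ] [[-0.02, -1.0, 0.0], [-0.98, 0.01, -0.21], [0.21, -0.01, -0.98]]
top pink_cap_mid 0.87 [274. 295.] 547 [0.348 0.003 0.029] [ 63. 130.  55.]
top pink_cap_mid 0.78 [310. 246.] 555 [ 0.432 -0.071  0.029] [127. 103. 195.]
top pink_cap_mid 0.71 [308. 195.] 585 [ 0.531 -0.066  0.029] [ 58. 117.  66.]
top pink_cap_mid 0.71 [360. 257.] 561 [ 0.413 -0.16   0.029] [ 60. 124.  51.]
top pink_latch_mid 0.97 [306. 133.] 410 [ 0.659 -0.063  0.025] [110.  87. 176.]
top pink_handle_mid 0.68 [434. 229.] 364 [ 0.469 -0.305  0.019] [117.  94. 177.]
top outline_cap 0.56 [131. 239.] 2394 [0.456 0.272 0.006] [166. 166. 169.]
top outline_latch 0.94 [129. 192.] 2333 [0.544 0.276 0.006] [174. 173. 175.]
top outline_latch 0.57 [272. 184.] 350 [0.55  0.007 0.026] [181. 187. 193.]
top outline_handle 0.76 [131. 153.] 2163 [0.632 0.279 0.006] [156. 154. 156.]
top shelf 0.6 [416. 186.] 4537 [ 0.544 -0.268  0.04 
[... 565 characters left out ...]
]
side pink_latch_mid 0.9 [345. 247.] 452 [ 0.656 -0.072  0.024] [107.  91. 162.]
side pink_handle_mid 0.98 [267. 364.] 733 [ 0.468 -0.312  0.019] [116.  96. 168.]
side outline_cap 0.67 [223. 165.] 578 [0.452 0.281 0.007] [152. 153. 152.]
side outline_cap 0.35 [283. 225.] 446 [ 0.551 -0.002  0.023] [148. 161. 165.]
side outline_cap 0.24 [326. 203.] 584 [0.657 0.068 0.017] [156. 169. 172.]
side outline_latch 0.82 [256. 162.] 551 [0.542 0.285 0.007] [160. 161. 158.]
side outline_handle 0.71 [294. 160.] 473 [0.63  0.288 0.007] [147. 148. 148.]
side outline_handle 0.66 [285. 225.] 442 [ 0.549 -0.003  0.023] [150. 163. 165.]
side shelf 0.93 [313. 341.] 6901 [ 0.544 -0.293  0.04 ] [154. 155. 152.]
```

View pics/top0.png

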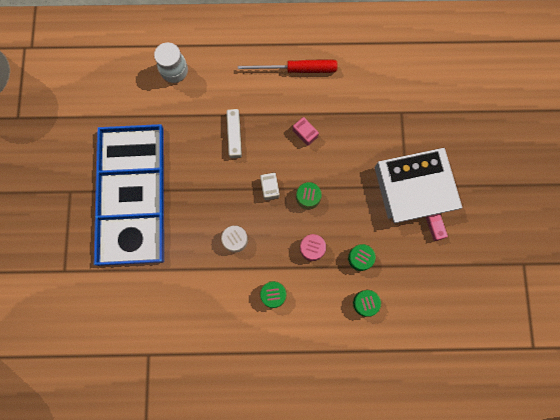

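View pics/side0.png

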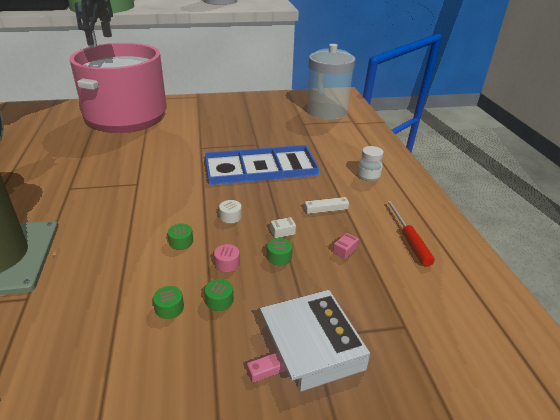

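```bash
python3 - <<'E'
from h import *
im=cv2.imread("pics/top0.png"); d=np.load("top0.npz")["d"]; P=cloud("top",d); c=cal("top")
hsv=cv2.cvtColor(im,cv2.COLOR_BGR2HSV)
pink=(((hsv[...,0]>165)|(hsv[...,0]<6))&(hsv[...,1]>70)&(hsv[...,2]>90)).astype(np.uint8)
pink=cv2.morphologyEx(pink,cv2.MORPH_CLOSE,np.ones((5,5)))
def top(mask,name,z):
    n,l,s,ce=cv2.connectedComponentsWithStats(mask)
    for i in range(1,n):
        if s[i,4]<60: continue
        m=(l==i)&(abs(P[...,2]-z)<.004) if z else l==i
        v,u=np.nonzero(m)
        if len(u)<60: continue
        W=ray("top",np.c_[u,v],z,c)[:,:2].astype(np.float32)
        r=cv2.minAreaRect(W); print(name,z,ce[i].round(),len(u),np.round(r[0],4),np.round(r[1],4),round(r[2],1))
for z in(.03,.026,.02): top(pink,"pink",z)
cal_=((hsv[...,2]<80)&(P[...,2]<.012)&(P[...,1]>.2)&(P[...,0]>.38)&(P[...,0]<.7)).astype(np.uint8)
n,l,s,ce=cv2.connectedComponentsWithStats(cal_)
for i in range(1,n):
    if s[i,4]<100: continue
    v,u=np.nonzero(l==i); W=ray("top",np.c_[u,v],.006,c)[:,:2].astype(np.float32); r=cv2.minAreaRect(W)
    print("dark",ce[i].round(),len(u),np.round(r[0],4),W.mean(0).round(4),np.round(r[1],4),round(r[2],1))
# shelf
m=((abs(P[...,2]-.04)<.006)&(P[...,1]<-.15)&(P[...,0]>.4)).astype(np.uint8)
v,u=np.nonzero(m);r=cv2.minAreaRect(ray("top",np.c_[u,v],.04,c)[:,:2].astype(np.float32));print("shelf",r)
E
```

```text
pink 0.03 [312.  65.] 92 [ 0.7987 -0.0796] [0.0953 0.0151] 89.2
pink 0.03 [306. 130.] 153 [ 0.6613 -0.0634] [0.0442 0.0268] 42.1
pink 0.03 [309. 194.] 87 [ 0.5333 -0.0659] [0.0179 0.0178] 76.2
pink 0.03 [313. 247.] 505 [ 0.4333 -0.0713] [0.0453 0.0459] 43.8
pink 0.03 [362. 256.] 101 [ 0.4139 -0.1611] [0.0194 0.0183] 61.0
pink 0.03 [273. 294.] 114 [0.3485 0.0032] [0.0181 0.0198] 5.9
pink 0.03 [368. 303.] 110 [ 0.3304 -0.1666] [0.0205 0.0178] 15.9
pink 0.026 [312.  65.] 367 [ 0.7986 -0.0799] [0.0958 0.0195] 89.2
pink 0.026 [306. 130.] 333 [ 0.6624 -0.064 ] [0.0458 0.0298] 42.4
pink 0.026 [313. 247.] 341 [ 0.4338 -0.0707] [0.0462 0.0464] 89.1
pink 0.026 [368. 303.] 62 [ 0.3309 -0.167 ] [0.0196 0.017 ] 13.6
pink 0.02 [312.  65.] 273 [ 0.8007 -0.0794] [0.0985 0.0218] 89.2
pink 0.02 [306. 130.] 67 [ 0.6629 -0.0648] [0.046  0.0301] 39.9
pink 0.02 [438. 226.] 301 [ 0.4694 -0.3068] [0.0471 0.0241] 15.4
dark [131. 129.] 109 [0.6751 0.2824] [0.6747 0.2809] [0.0054 0.1104] 2.5
dark [131. 150.] 531 [0.6317 0.2785] [0.6316 0.2786] [0.0224 0.094 ] 2.0
dark [130. 194.] 329 [0.5437 0.2763] [0.5435 0.2764] [0.0285 0.0423] 2.4
dark [130. 239.] 461 [0.456  0.2722] [0.4556 0.2725] [0.0443 0.0442] 45.8
shelf ((0.5456423759460449, -0.27227261662483215), (0.12044460326433182, 0.13162432610988617), 11.367705345153809)
```

Pink parts are at top pixels: cap (313,247), latch (306,130), handle (434,229), sticking out of the shelf. The look-alikes are the cream cap, latch and handle at (234,238), (270,185) and (234,133), plus four green caps. The cards in the caddy are handle (131,150), latch (130,194) and cap (130,239). I'll make one enlarged crop to confirm, then move to a hover over the caddy on the way.

```bash
cat >> h.py <<'E'
def to(x,y,z,th):
    "shift (cm, tool axes) and turn (deg) to TCP x,y,z with tool y at world angle th"
    from scipy.spatial.transform import Rotation as Ro
    o=get_obs(); R=Ro.from_quat(o["eef_rot"]).as_matrix()
    s=R.T@(np.array([x,y,z])-o["eef_pos"])*100
    cur=np.degrees(np.arctan2(R[1,1],R[0,1])); t=(cur-th+180)%360-180
    print("shift cm",s.round(2),"turn",round(t,1),"cur th",round(cur,1))
E
python3 - <<'E'
from h import *
im=cv2.imread("pics/top0.png"); cv2.imwrite("pics/crop0.png",cv2.resize(im[110:280,200:480],None,fx=2.8,fy=2.8,interpolation=cv2.INTER_CUBIC))
to(.50,.27,.30,92); print(env.tip_extent)
E
```

```text
shift cm [-40.52 -17.66  -8.2 ] turn -18.1 cur th 73.9
0.017
```

View pics/crop0.png

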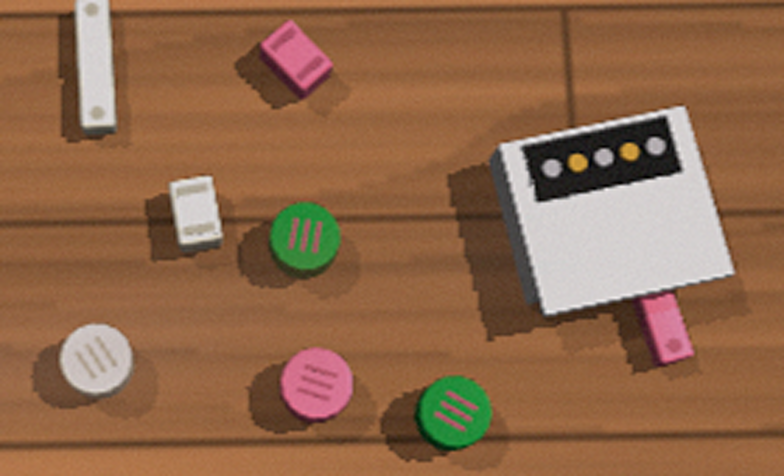

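The crop shows the pink cap (315,383), the pink latch (297,57) and the pink handle end (665,325) under the lip. All three are pink with dark marks. The caps near the pink one have green bodies. Moving over the caddy.

```bash
python3 -m crank '[[[-4,-1.8,-1],-2,8.5],[[-8.5,-3.7,-2],-4,8.5],[[-13,-5.7,-3],-6,8.5],[[-17.5,-7.6,-4],-8,8.5],[[-22,-9.6,-5],-10,8.5],[[-26.5,-11.5,-6],-12,8.5],[[-31,-13.5,-7],-14,8.5],[[-35.5,-15.5,-8],-16,8.5],[[-40.5,-17.7,-8.2],-18.1,8.5],[[-40.5,-17.7,-8.2],-18.1,8.5]]'
python3 - <<'E'
from h import *
o=get_obs(); print(o["time"],o["eef_pos"])
im,d=cams.get_image("wrist"); c=cal("wrist"); cv2.imwrite("pics/w1.png",im); np.savez("w1.npz",d=d)
P=cloud("wrist",d,c); f,cx,cy,T=c; print(-T[:3,:3].T@T[:3,3])
for q in["outline_cap","outline_latch","outline_handle"]:
    for r in finder.trace("wrist",q)[:2]:
        m=r["region"]; print(q,r["score"],r["xy"],m.sum(),np.median(P[m&(d>0)],0).round(4))
g=im.max(2)
dk=((g<70)&(abs(P[...,2]-.006)<.006)).astype(np.uint8)
n,l,s,ce=cv2.connectedComponentsWithStats(dk)
for i in range(1,n):
    if s[i,4]<300: continue
    v,u=np.nonzero(l==i); W=ray("wrist",np.c_[u,v],.006,c)[:,:2].astype(np.float32); r=cv2.minAreaRect(W)
    print("dark",ce[i].round(),len(u),np.round(r[0],4),W.mean(0).round(4),np.round(r[1],4),round(r[2],1))
to(.433,-.071,.20,92)
E
```

```text
time: 1.8
eef_pos: [0.5039, 0.2657, 0.3005]
eef_rot: [-0.014, 1.0, -0.001, 0.001]
ft_force: [-0.5, 0.8, -0.3]
gripper_width: 0.0848
grip_force: 0.0
1.8 [0.50391974 0.26565304 0.30050139]
[0.43329464 0.26466789 0.45570397]
outline_cap 0.87 [287.0, 140.8] 4844 [0.4496 0.274  0.0054]
outline_cap 0.51 [140.9, 128.5] 1321 [0.4468 0.0808 0.0289]
outline_latch 0.65 [287.5, 199.7] 4135 [0.5374 0.2765 0.0052]
outline_handle 0.96 [288.9, 258.3] 3379 [0.6272 0.2807 0.0051]
dark [290. 138.] 888 [0.4511 0.2735] [0.4514 0.2737] [0.0443 0.0455] 1.6
dark [290. 200.] 565 [0.5393 0.2765] [0.5392 0.2765] [0.0269 0.0425] 1.7
dark [290. 256.] 800 [0.6271 0.2796] [0.627  0.2798] [0.0198 0.0936] 1.7
shift cm [  7.74 -33.88   9.96] turn -0.0 cur th 92.0
```

View pics/w1.png

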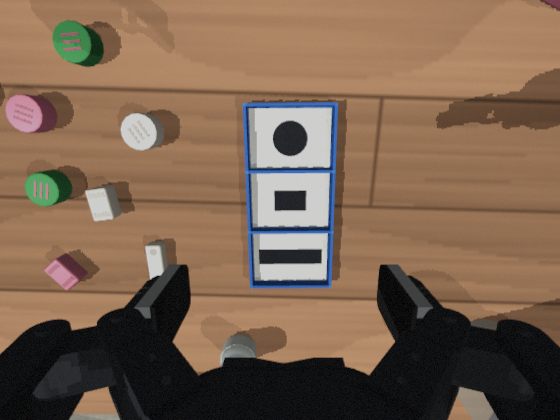

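The wrist view shows the cards cap (290,138), latch (290,200) and handle (290,256). They sit in the order the top view gave, with an offset of about 4 mm in x between the two cameras. Going to the cap.

```bash
python3 -m crank '[[[1,-4.4,1],0,8],[[2,-8.8,2.5],0,7.5],[[3,-13,4],0,7.2],[[4,-17.5,5.5],0,7.2],[[5,-22,7],0,7.2],[[6,-26,8.5],0,7.2],[[7,-30,10],0,7.2],[[7.7,-33.9,10],0,7.2],[[7.7,-33.9,10],0,7.2],[[7.7,-33.9,10],0,7.2]]'
cat >> h.py <<'E'
def pinkrect(n,z,pic=None,amin=300):
    im,d=cams.get_image(n); c=cal(n); P=cloud(n,d,c)
    if pic: cv2.imwrite(pic,im)
    hsv=cv2.cvtColor(im,cv2.COLOR_BGR2HSV)
    m=(((hsv[...,0]>162)|(hsv[...,0]<6))&(hsv[...,1]>70)&(hsv[...,2]>70)).astype(np.uint8)
    m=cv2.morphologyEx(m,cv2.MORPH_CLOSE,np.ones((9,9)))&(abs(P[...,2]-z)<.005)
    m=cv2.morphologyEx(m.astype(np.uint8),cv2.MORPH_OPEN,np.ones((3,3)))
    N,l,s,ce=cv2.connectedComponentsWithStats(m)
    for i in range(1,N):
        if s[i,4]<amin: continue
        v,u=np.nonzero(l==i); W=ray(n,np.c_[u,v],z,c)[:,:2].astype(np.float32); r=cv2.minAreaRect(W)
        print(n,"pink",ce[i].round(),s[i,4],"c",np.round(r[0],4),"mean",W.mean(0).round(4),"size",np.round(r[1],4),"ang",round(r[2],1),"zmed",np.median(P[l==i],0)[2].round(4))
E
python3 - <<'E'
from h import *
o=get_obs(); print(o["time"],o["eef_pos"])
pinkrect("wrist",.03,"pics/w2.png")
to(.432,-.071,.024,92)
E
```

```text
time: 3.0
eef_pos: [0.4341, -0.0708, 0.2001]
eef_rot: [-0.017, 1.0, 0.0, 0.0]
ft_force: [-0.1, 0.6, -0.0]
gripper_width: 0.0721
grip_force: 0.0
3.0 [ 0.43407795 -0.07079301  0.20006136]
wrist pink [187.  80.] 429 c [ 0.3282 -0.1664] mean [ 0.3282 -0.1665] size [0.0204 0.0184] ang 15.0 zmed 0.0301
wrist pink [363. 107.] 419 c [0.3462 0.0044] mean [0.3462 0.0044] size [0.0178 0.0206] ang 6.3 zmed 0.03
wrist pink [196. 168.] 319 c [ 0.4119 -0.1609] mean [ 0.4119 -0.161 ] size [0.0205 0.0179] ang 58.6 zmed 0.03
wrist pink [284. 189.] 1565 c [ 0.4308 -0.07  ] mean [ 0.4303 -0.0704] size [0.0467 0.0461] ang 2.0 zmed 0.0298
shift cm [ 0.24 -0.07 17.61] turn 0.0 cur th 92.0
```

View pics/w2.png

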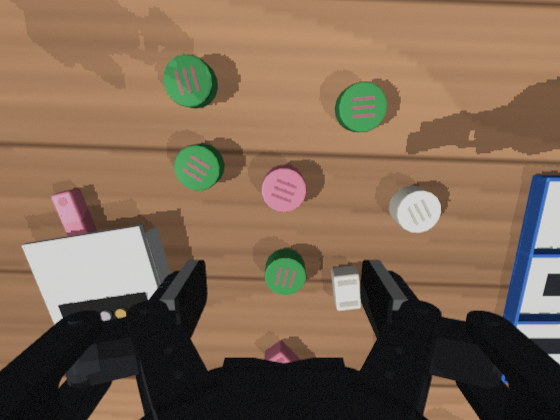

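The wrist view shows the pink cap at (284,189), and both jaws will come down clear of the green caps at (198,167) and (285,272). Grasp it.

```bash
python3 -m crank '[[[0.2,0,4],0,7.2],[[0.2,0,8],0,7.2],[[0.2,0,12],0,7.2],[[0.2,0,15],0,7.2],[[0.2,0,17],0,7.2],[[0.2,0,17.5],0,7.2],[[0.2,0,17.5],0,3],[[0.2,0,17.5],0,3],[[0.2,0,17.5],0,3],[[0.2,0,17.5],0,3]]' 30
python3 -m crank '[[[0,0,0],0,3],[[0,0,0],0,3],[[0,0,-3],0,3],[[0,0,-7],0,3],[[0,0,-10],0,3],[[0,0,-12],0,3],[[0,0,-12],0,3]]' 30
python3 - <<'E'
from h import *
to(.453,.2733,.14,92)
E
```

```text
time: 4.05
eef_pos: [0.4335, -0.0721, 0.0262]
eef_rot: [-0.017, 1.0, -0.001, 0.001]
ft_force: [-0.2, -0.3, -0.1]
gripper_width: 0.0297
grip_force: 0.0
time: 4.75
eef_pos: [0.435, -0.0729, 0.1485]
eef_rot: [-0.017, 1.0, -0.001, 0.004]
ft_force: [-0.2, -0.3, -0.2]
gripper_width: 0.0298
grip_force: 0.0
shift cm [-2.96 34.55  0.76] turn -0.1 cur th 91.9
```

The gripper closed to its 3 cm command with no grip force, so the grasp missed. Take a look.

```bash
python3 - <<'E'
from h import *
pinkrect("wrist",.03,"pics/w3.png")
pinkrect("top",.03)
to(.432,-.071,.024,92)
E
```

```text
wrist pink [171.  69.] 639 c [ 0.3261 -0.1654] mean [ 0.326  -0.1654] size [0.0209 0.0183] ang 14.7 zmed 0.0282
wrist pink [382. 101.] 631 c [0.3442 0.0039] mean [0.3442 0.0038] size [0.0179 0.0211] ang 6.2 zmed 0.0284
wrist pink [183. 174.] 461 c [ 0.409 -0.16 ] mean [ 0.4089 -0.1601] size [0.0208 0.018 ] ang 58.5 zmed 0.0279
wrist pink [287. 198.] 2107 c [ 0.4281 -0.0704] mean [ 0.4276 -0.0702] size [0.046 0.045] ang 3.4 zmed 0.0277
wrist pink [288. 299.] 338 c [ 0.5274 -0.0652] mean [ 0.5272 -0.0654] size [0.0181 0.0208] ang 79.2 zmed 0.0276
top pink [311. 250.] 329 c [ 0.4257 -0.0675] mean [ 0.4268 -0.0679] size [0.0466 0.0294] ang 63.6 zmed 0.0295
shift cm [ 0.02  0.09 12.08] turn -0.1 cur th 91.9
```

View pics/w3.png

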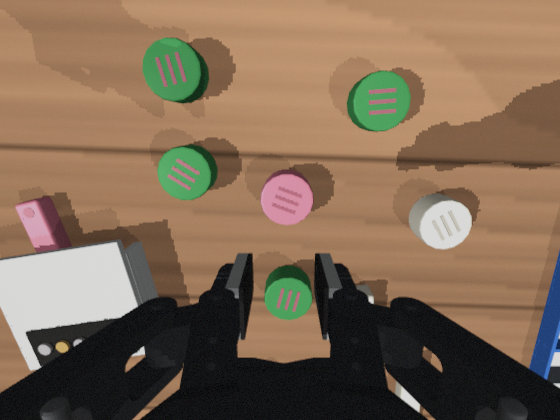

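The cap is still in place, but its slots have turned, so the pads touched it and slipped off. I'll measure where the fingertips really are from the wrist depth.

```bash
python3 - <<'E'
from h import *
from scipy.spatial.transform import Rotation as Ro
o=get_obs(); R=Ro.from_quat(o["eef_rot"]).as_matrix(); c=cal("wrist")
im,d=cams.get_image("wrist"); P=cloud("wrist",d,c); Q=(P-o["eef_pos"])@R*1000
print(o["time"],o["eef_pos"],o["gripper_width"],c[0],c[1],c[2])
m=(d>0)&(P[...,2]>.06)&(abs(Q[...,1])<60)
for a in range(-50,60,10):
    k=m&(Q[...,2]>a)&(Q[...,2]<=a+10)
    if k.sum()>20:
        L=k&(Q[...,1]<0); H=k&(Q[...,1]>0)
        print("z",a,k.sum(),"x",np.percentile(Q[k][:,0],[2,98]).round(1),"yL",np.percentile(Q[L][:,1],[2,98]).round(1) if L.any() else "","yH",np.percentile(Q[H][:,1],[2,98]).round(1) if H.any() else "")
pinkrect("wrist",.03)
f,cx,cy,T=c; print("cam in tool mm",((-T[:3,:3].T@T[:3,3])-o["eef_pos"])@R*1000)
E
```

```text
4.85 [ 0.43218865 -0.07187853  0.14482215] 0.03010640249798376 317.49834190598557 283.3133372863614 213.89998708744372
z -50 901 x [-9.3 11.9] yL [-28.2 -15.2] yH [14.6 27.5]
z -40 883 x [-8.9 11.8] yL [-28.6 -15.2] yH [14.6 27.9]
z -30 710 x [-9.3 11.8] yL [-28.3 -15.2] yH [14.6 27.8]
z -20 162 x [-8.7 11.6] yL [-21.2 -15.2] yH [14.6 20.9]
wrist pink [167.  75.] 644 c [ 0.3275 -0.1664] mean [ 0.3274 -0.1666] size [0.0211 0.0184] ang 14.6 zmed 0.0296
wrist pink [380. 107.] 607 c [0.3456 0.0038] mean [0.3456 0.0037] size [0.018  0.0203] ang 6.5 zmed 0.0297
wrist pink [180. 180.] 471 c [ 0.4107 -0.1611] mean [ 0.4106 -0.1611] size [0.0207 0.0182] ang 59.1 zmed 0.0295
wrist pink [284. 205.] 2188 c [ 0.4296 -0.0707] mean [ 0.4292 -0.0708] size [0.0459 0.0465] ang 1.9 zmed 0.0293
wrist pink [286. 307.] 344 c [ 0.53   -0.0657] mean [ 0.53   -0.0656] size [0.0182 0.0207] ang 79.2 zmed 0.0294
cam in tool mm [  68.95391077   -0.39777373 -155.78383037]
```

In the wrist depth the fingertips end about 18 mm behind the reported TCP, where 17 mm ahead was stated. So they passed above the cap. I'll check this independently with the side camera at a safe height.

```bash
python3 -m crank '[[[0,0.1,3],0,4.5],[[0,0.1,6],0,7.2],[[0,0.1,8],0,7.2],[[0,0.1,8],0,7.2],[[0,0.1,8],0,7.2],[[0,0.1,8],0,7.2]]'
cat >> h.py <<'E'
def tips(n,lo=-45,hi=40):
    from scipy.spatial.transform import Rotation as Ro
    o=get_obs(); R=Ro.from_quat(o["eef_rot"]).as_matrix(); c=cal(n)
    im,d=cams.get_image(n); P=cloud(n,d,c); Q=(P-o["eef_pos"])@R*1000
    m=(d>0)&(P[...,2]>.034)&(abs(Q[...,1])<62)&(abs(Q[...,0])<16)&(Q[...,2]>lo)&(Q[...,2]<hi)
    print(n,"eef",o["eef_pos"].round(4),"w",round(o["gripper_width"],4))
    for s in(-1,1):
        k=m&(Q[...,1]*s>0)
        if k.sum()>10:
            print(" side",s,k.sum(),"tipz",np.percentile(Q[k][:,2],[50,90,98,100]).round(1),"x",np.percentile(Q[k][:,0],[2,98]).round(1),"y",np.percentile(Q[k][:,1],[2,98]).round(1),"world tip z",np.percentile(P[k][:,2],[0,2]).round(4))
    return im
E
python3 - <<'E'
from h import *
tips("wrist"); im=tips("side"); 
f,cx,cy,T=cal("side"); o=get_obs(); p=T[:3,:3]@o["eef_pos"]+T[:3,3]; u,v=int(f*p[0]/p[2]+cx),int(f*p[1]/p[2]+cy); print(u,v)
a=im[max(v-100,0):v+80,max(u-110,0):u+110]; cv2.imwrite("pics/s4.png",cv2.resize(a,None,fx=3,fy=3,interpolation=cv2.INTER_CUBIC))
E
```

```text
time: 5.55
eef_pos: [0.433, -0.0711, 0.0657]
eef_rot: [-0.017, 1.0, -0.0, 0.001]
ft_force: [0.4, -0.3, -0.5]
gripper_width: 0.072
grip_force: 0.0
wrist eef [ 0.433  -0.0711  0.0657] w 0.072
 side -1 1249 tipz [-35.7 -26.  -22.5 -20.8] x [-9.7 11.7] y [-49.3 -36.1] world tip z [0.0865 0.0882]
 side 1 1247 tipz [-35.7 -26.  -22.5 -21.1] x [-9.7 11.8] y [35.3 48.6] world tip z [0.0867 0.0882]
side eef [ 0.4334 -0.0712  0.066 ] w 0.0717
 side -1 116 tipz [-35.1 -26.  -22.7 -21.4] x [-9.3 11.1] y [-51.1 -40.7] world tip z [0.0875 0.0888]
226 236
```

View pics/s4.png

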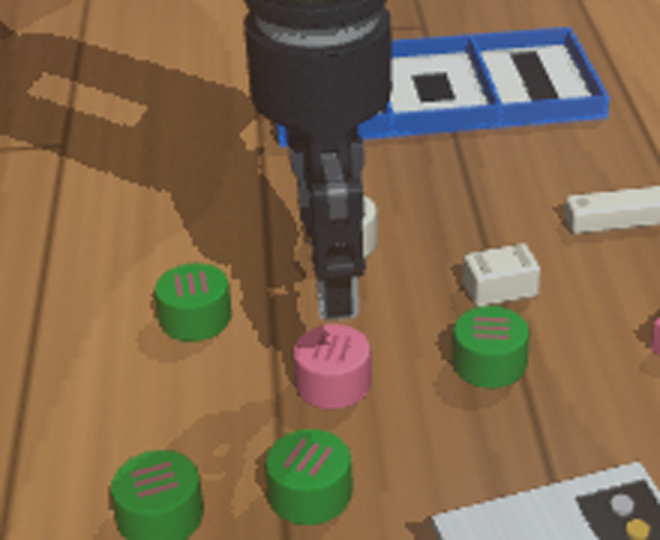

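Both cameras agree that the tips end at tool z ≈ -20 mm, so the readings are about 36 mm lower than the real height. The lateral error is about 1 mm. I'll correct for it and go down another 7.7 cm.

```bash
python3 -m crank '[[[0.1,0,3],0,7.2],[[0.1,0,5],0,7.2],[[0.1,0,6.5],0,7.2],[[0.1,0,7.3],0,7.2],[[0.1,0,7.7],0,7.2],[[0.1,0,7.7],0,7.2],[[0.1,0,7.7],0,3],[[0.1,0,7.7],0,3],[[0.1,0,7.7],0,3],[[0.1,0,7.7],0,3]]' 30
python3 -m crank '[[[0,0,0],0,3],[[0,0,0],0,3],[[0,0,0],0,3]]' 30
```

```text
time: 6.65
eef_pos: [0.4323, -0.0712, -0.011]
eef_rot: [-0.017, 1.0, -0.0, 0.001]
ft_force: [-1.3, 0.4, 7.0]
gripper_width: 0.0471
grip_force: 30.9
time: 6.95
eef_pos: [0.4323, -0.0712, -0.011]
eef_rot: [-0.017, 1.0, -0.0, 0.001]
ft_force: [-1.6, 0.0, 6.0]
gripper_width: 0.0473
grip_force: 30.9
```

The cap is gripped: 47 mm at 31 N. Lift it and carry it to hover over its card, then measure the card again from there.

```bash
python3 -m crank '[[[0,0,-3],0,3],[[0,0,-7],0,3],[[0,0,-11],0,3],[[0,3,-14],0,3],[[-0.4,7,-15],0,3],[[-0.8,11,-15],0,3],[[-1.2,15,-15],0,3],[[-1.5,19,-15],0,3],[[-1.8,23,-15],0,3],[[-2,27,-15],0,3]]' 30
python3 -m crank '[[[-0.1,4,0],0,3],[[-0.1,7.5,0],0,3],[[-0.1,7.5,0],0,3],[[-0.1,7.5,0],0,3],[[-0.1,7.5,0],0,3],[[-0.1,7.5,0],0,3]]' 30
cat >> h.py <<'E'
def outlines(n,z=.006,pic=None):
    im,d=cams.get_image(n); c=cal(n); P=cloud(n,d,c)
    if pic: cv2.imwrite(pic,im)
    # white cards: dark blob holes inside the white card
    dk=((im.max(2)<75)&(abs(P[...,2]-z)<.006)&(P[...,1]>.2)).astype(np.uint8)
    N,l,s,ce=cv2.connectedComponentsWithStats(dk)
    for i in range(1,N):
        if s[i,4]<200: continue
        v,u=np.nonzero(l==i); W=ray(n,np.c_[u,v],z,c)[:,:2].astype(np.float32); r=cv2.minAreaRect(W)
        print(n,"dark",ce[i].round(),s[i,4],"c",np.round(r[0],4),"mean",W.mean(0).round(4),"size",np.round(r[1],4),"ang",round(r[2],1),"zmed",np.median(P[l==i],0)[2].round(4))
E
python3 - <<'E'
from h import *
print(get_obs()["eef_pos"],np.abs(get_obs()["dq"]).max())
outlines("wrist",pic="pics/w5.png"); print(get_obs()["eef_pos"])
E
```

```text
time: 7.95
eef_pos: [0.4418, 0.2013, 0.138]
eef_rot: [-0.017, 1.0, -0.0, 0.0]
ft_force: [0.6, 0.3, -1.0]
gripper_width: 0.0475
grip_force: 31.2
time: 8.55
eef_pos: [0.4405, 0.2735, 0.1378]
eef_rot: [-0.016, 1.0, -0.0, -0.0]
ft_force: [0.5, -0.8, -0.0]
gripper_width: 0.0475
grip_force: 31.2
[0.44050522 0.27348786 0.13783468] 0.003803588506870662
wrist dark [282. 210.] 1384 c [0.448  0.2718] mean [0.4488 0.2719] size [0.0345 0.0455] ang 3.4 zmed 0.0063
[0.44061457 0.27354587 0.13790928]
```

View pics/w5.png

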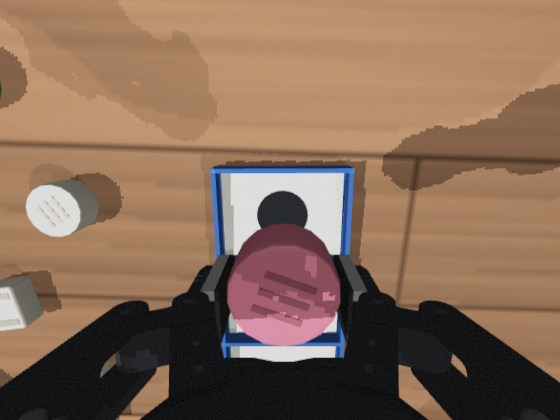

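The held cap hides half of the cap outline at (282,210). I'll step 4 cm ahead for a full view.

```bash
python3 -m crank '[[[-2,0,0],0,3],[[-4.2,0,0],0,3],[[-4.2,0,0],0,3],[[-4.2,0,0],0,3],[[-4.2,0,0],0,3]]' 30
python3 - <<'E'
from h import *
print(get_obs()["eef_pos"],np.abs(get_obs()["dq"]).max())
outlines("wrist"); outlines("top"); to(.4533,.2731,.138,92)
E
```

```text
time: 9.1
eef_pos: [0.4815, 0.2755, 0.1376]
eef_rot: [-0.017, 1.0, -0.0, -0.001]
ft_force: [0.4, 0.1, -0.6]
gripper_width: 0.047
grip_force: 31.2
[0.48149705 0.27553486 0.13763217] 0.00715985512696464
wrist dark [281. 171.] 2058 c [0.4536 0.2722] mean [0.4535 0.2723] size [0.0454 0.0455] ang 2.0 zmed 0.0063
wrist dark [279. 342.] 629 c [0.6303 0.2783] mean [0.6344 0.2758] size [0.0222 0.0947] ang 2.7 zmed 0.0064
top dark [131. 150.] 521 c [0.6316 0.2785] mean [0.6316 0.2793] size [0.0224 0.094 ] ang 2.2 zmed 0.0064
top dark [134. 194.] 200 c [0.5438 0.2687] mean [0.544  0.2679] size [0.0281 0.0269] ang 2.4 zmed 0.0063
top dark [130. 239.] 458 c [0.4551 0.2731] mean [0.4556 0.2726] size [0.0444 0.0433] ang 2.4 zmed 0.0061
shift cm [ 2.83 -0.18 -0.02] turn -0.0 cur th 92.0
```

Settled measurements: outline at (0.4536, 0.2722) from the wrist and (0.4556, 0.2726) from the top. Using the in-hand offset measured in each camera's own frame, the reading to aim for is (0.4552, 0.272). Lower the cap.

```bash
python3 -m crank '[[[1.3,-0.2,2],0,3],[[2.6,-0.3,6],0,3],[[2.6,-0.3,10],0,3],[[2.6,-0.3,12],0,3],[[2.6,-0.3,13],0,3],[[2.6,-0.3,13.6],0,3],[[2.6,-0.3,13.9],0,3],[[2.6,-0.3,14.1],0,3],[[2.6,-0.3,14.1],0,3],[[2.6,-0.3,14.1],0,3]]' 30
python3 - <<'E'
from h import *
to(.4552,.272,-.0045,92.1)
E
```

```text
time: 10.2
eef_pos: [0.4574, 0.2725, -0.0021]
eef_rot: [-0.017, 1.0, 0.0, 0.001]
ft_force: [-0.2, 0.5, -0.7]
gripper_width: 0.0469
grip_force: 31.2
shift cm [ 0.22 -0.05  0.24] turn -0.1 cur th 92.0
```

```bash
python3 -m crank '[[[0.2,-0.05,0.1],0,3],[[0.2,-0.05,0.2],0,3],[[0.2,-0.05,0.3],0,3],[[0.2,-0.05,0.3],0,3]]' 30
python3 -m crank '[[[0,0,0],0,5],[[0,0,0],0,5.4],[[0,0,0],0,6],[[0,0,0],0,6],[[0,0,-2],0,6],[[0,0,-5],0,6],[[0,0,-9],0,6],[[-4,0,-13],0,6],[[-4,0,-13],0,6],[[-4,0,-13],0,6]]' 30
python3 - <<'E'
from h import *
print(get_obs()["eef_pos"]); pinkrect("wrist",.036,"pics/w6.png",1000)
pinkrect("top",.036,None,200)
to(.66,-.064,.14,42.4)
E
```

```text
time: 10.6
eef_pos: [0.4545, 0.2716, -0.005]
eef_rot: [-0.017, 1.0, -0.0, -0.0]
ft_force: [-3.2, -0.8, 8.1]
gripper_width: 0.0467
grip_force: 32.0
time: 11.6
eef_pos: [0.4968, 0.2734, 0.1258]
eef_rot: [-0.017, 1.0, 0.001, 0.002]
ft_force: [-0.8, 1.2, -1.4]
gripper_width: 0.0601
grip_force: 0.0
[0.49684295 0.27340903 0.12581386]
wrist pink [283. 158.] 2879 c [0.4506 0.2703] mean [0.4499 0.2705] size [0.0451 0.045 ] ang 1.9 zmed 0.0338
top pink [127. 237.] 519 c [0.4552 0.2699] mean [0.4552 0.2697] size [0.0461 0.0443] ang 89.1 zmed 0.0357
shift cm [-15.55 -34.2   -1.79] turn 49.5 cur th 91.9
```

View pics/w6.png

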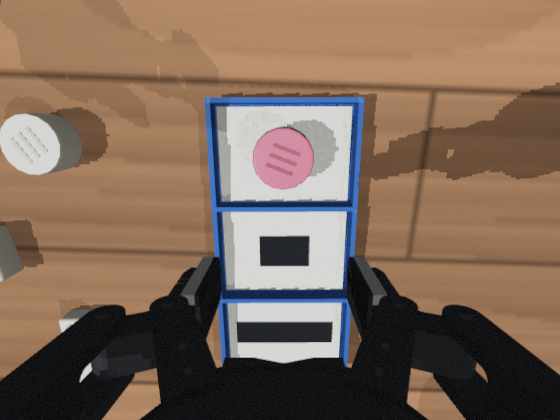

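The cap stands upright inside the cap compartment at (283,158). Now that the arm has settled, compare it with the neighbouring outlines in the same picture.

```bash
python3 -m crank '[[[0,0,0],0,6],[[0,0,0],0,6],[[0,0,0],0,6]]' 30
python3 - <<'E'
from h import *
pinkrect("wrist",.036,None,1000); outlines("wrist"); tips("wrist")
to(.66,-.064,.14,42.4);to(.4545,.2716,-.004,92)
E
```

```text
time: 12.0
eef_pos: [0.4934, 0.2728, 0.1227]
eef_rot: [-0.017, 1.0, -0.0, -0.001]
ft_force: [-0.1, -0.2, 0.0]
gripper_width: 0.0602
grip_force: 0.0
wrist pink [284. 163.] 2905 c [0.4537 0.2717] mean [0.4533 0.2716] size [0.0464 0.0451] ang 9.4 zmed 0.0361
wrist dark [284. 255.] 1340 c [0.5421 0.2753] mean [0.542  0.2752] size [0.027  0.0442] ang 2.0 zmed 0.0065
wrist dark [285. 298.] 300 c [0.584  0.2773] mean [0.5858 0.277 ] size [0.0075 0.1179] ang 1.5 zmed 0.0098
wrist dark [284. 337.] 1791 c [0.6302 0.2783] mean [0.6301 0.2783] size [0.021 0.095] ang 2.0 zmed 0.0066
wrist eef [0.494  0.2729 0.1234] w 0.0599
 side -1 1263 tipz [-34.7 -24.  -19.9 -17.5] x [-9.6 11.8] y [-43.3 -30.1] world tip z [0.1408 0.1432]
 side 1 1276 tipz [-34.8 -24.1 -19.9 -17.8] x [-9.8 11.8] y [29.4 42.7] world tip z [0.1411 0.1433]
shift cm [-15.41 -34.25  -1.64] turn 49.6 cur th 92.0
shift cm [ 3.97  0.   12.76] turn -0.0 cur th 92.0
```

Settled, the cap is at (0.4537, 0.2717) and its outline at (0.4536, 0.2722), 0.5 mm apart. The cap is done, so on to the latch.

```bash
python3 -m crank '[[[-1.5,-4,-3.6],5,7],[[-3,-8,-3.6],10,7],[[-5,-12,-3.6],16,7],[[-6.5,-16,-3.6],22,7],[[-8.5,-20,-3.6],28,7],[[-10.5,-24,-3.6],34,7],[[-12.5,-28,-3.6],40,7],[[-14,-31.5,-3.6],45,7],[[-15.4,-34.2,-3.6],49.6,7],[[-15.4,-34.2,-3.6],49.6,7]]'
python3 -m crank '[[[0,0,0],0,7],[[0,0,0],0,7],[[0,0,0],0,7]]'
python3 - <<'E'
from h import *
print(get_obs()["eef_pos"]); pinkrect("wrist",.026,"pics/w7.png",600); to(.661,-.064,-.01,42.4)
E
```

```text
time: 13.15
eef_pos: [0.6617, -0.0679, 0.1599]
eef_rot: [0.406, 0.914, -0.0, 0.001]
ft_force: [-0.5, 0.2, -0.3]
gripper_width: 0.07
grip_force: 0.0
time: 13.45
eef_pos: [0.6596, -0.062, 0.1599]
eef_rot: [0.403, 0.915, 0.0, -0.0]
ft_force: [-0.4, -0.3, 0.5]
gripper_width: 0.0699
grip_force: 0.0
[ 0.65963765 -0.06204799  0.15994042]
wrist pink [284. 201.] 1490 c [ 0.6607 -0.0626] mean [ 0.6605 -0.0625] size [0.0452 0.03  ] ang 41.3 zmed 0.0258
shift cm [-0.23 -0.03 17.  ] turn 0.1 cur th 42.5
```

View pics/w7.png

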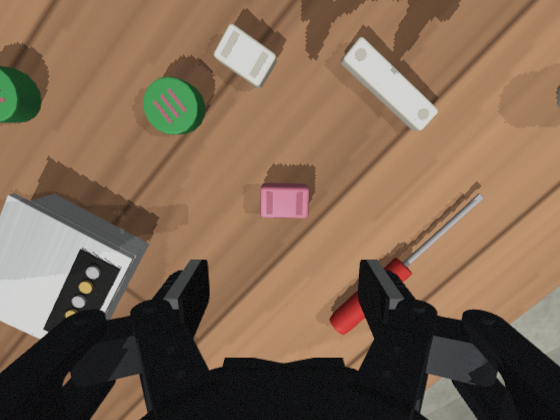

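The latch is at (284,201), at right angles to the jaws, and the screwdriver is well clear. Grasp it.

```bash
python3 -m crank '[[[-0.2,0,4],0.8,7],[[-0.2,0,8],0.8,7],[[-0.2,0,12],0.8,7],[[-0.2,0,15],0.8,7],[[-0.2,0,16.3],0.8,7],[[-0.2,0,16.8],0.8,7],[[-0.2,0,16.8],0.8,7],[[-0.2,0,16.8],0.8,7]]'
python3 -m crank '[[[0,0,0],0,3],[[0,0,0],0,3],[[0,0,0],0,3],[[0,0,0],0,3],[[0,0,0],0,3],[[0,0,0],0,3]]' 30
python3 - <<'E'
from h import *
to(.5437,.274,.14,92.1)
E
```

```text
time: 14.3
eef_pos: [0.6635, -0.0653, -0.0056]
eef_rot: [0.41, 0.912, 0.0, 0.002]
ft_force: [0.2, 0.1, 0.0]
gripper_width: 0.0699
grip_force: 0.0
time: 14.9
eef_pos: [0.6631, -0.0654, -0.0059]
eef_rot: [0.41, 0.912, 0.0, 0.002]
ft_force: [-0.9, 0.4, 6.9]
gripper_width: 0.0454
grip_force: 32.5
shift cm [ 33.28  13.6  -14.66] turn -50.6 cur th 41.5
```

The latch is gripped: 45 mm at 32 N. Lift, carry, and measure it in hand and its outline from the same settled view.

```bash
python3 -m crank '[[[0,0,-4],0,3],[[0,0,-8],0,3],[[2,1,-12],-5,3],[[5.5,2.5,-15],-11,3],[[9,4,-15],-17,3],[[13,5.5,-15],-23,3],[[17,7,-15],-29,3],[[20.5,8.5,-15],-35,3],[[24,10,-15],-41,3],[[27,11,-15],-46,3]]' 30
python3 - <<'E'
from h import *
to(.58,.275,.14,92.1)
E
```

```text
time: 15.9
eef_pos: [0.5636, 0.2119, 0.1418]
eef_rot: [0.019, 1.0, 0.0, -0.0]
ft_force: [-0.0, 0.3, -0.9]
gripper_width: 0.0454
grip_force: 31.7
shift cm [-1.4   6.37  0.19] turn -4.3 cur th 87.8
```

```bash
python3 -m crank '[[[-0.7,3,0],-2,3],[[-1.4,6.3,0],-4.3,3],[[-1.4,6.3,0],-4.3,3],[[-1.4,6.3,0],-4.3,3],[[-1.4,6.3,0],-4.3,3],[[-1.4,6.3,0],-4.3,3]]' 30
python3 - <<'E'
from h import *
o=get_obs();print(o["eef_pos"]); outlines("wrist"); 
pinkrect("wrist",round(o["eef_pos"][2]+.032,4),None,1500); to(.545,.275,0,92.1)
E
```

```text
time: 16.5
eef_pos: [0.5812, 0.2711, 0.1418]
eef_rot: [-0.015, 1.0, -0.0, -0.0]
ft_force: [-0.0, -0.2, -0.5]
gripper_width: 0.0454
grip_force: 31.7
[0.58123206 0.27112498 0.14179572]
wrist dark [290. 158.] 1567 c [0.5422 0.2753] mean [0.542  0.2753] size [0.0279 0.0447] ang 1.8 zmed 0.0063
wrist pink [283. 278.] 6530 c [0.5767 0.2708] mean [0.5764 0.2707] size [0.0299 0.0446] ang 1.8 zmed 0.1737
shift cm [ 3.62  0.49 14.2 ] turn -0.3 cur th 91.8
```

```bash
python3 -m crank '[[[2,0.3,0],0,3],[[3.4,0.55,3],0,3],[[3.4,0.55,7],0,3],[[3.4,0.55,10.5],0,3],[[3.4,0.55,12.5],0,3],[[3.4,0.55,13.3],0,3],[[3.4,0.55,13.7],0,3],[[3.4,0.55,13.7],0,3],[[3.4,0.55,13.7],0,3],[[3.4,0.55,13.7],0,3]]' 30
python3 - <<'E'
from h import *
to(.5467,.2756,.0003,92)
E
```

```text
time: 17.6
eef_pos: [0.5486, 0.2772, 0.0066]
eef_rot: [-0.016, 1.0, 0.0, 0.001]
ft_force: [0.5, 0.7, -1.4]
gripper_width: 0.0451
grip_force: 31.7
shift cm [ 0.2  -0.15  0.63] turn -0.1 cur th 91.9
```

```bash
python3 -m crank '[[[0.2,-0.15,0.2],0,3],[[0.2,-0.15,0.4],0,3],[[0.2,-0.15,0.5],0,3],[[0.2,-0.15,0.5],0,3],[[0.2,-0.15,0.5],0,3]]' 30
python3 - <<'E'
from h import *
to(.5467,.2756,.0003,92)
E
```

```text
time: 18.1
eef_pos: [0.5452, 0.2751, 0.0001]
eef_rot: [-0.016, 1.0, -0.0, -0.0]
ft_force: [-1.4, -0.5, 0.8]
gripper_width: 0.0454
grip_force: 32.0
shift cm [-0.15  0.04 -0.02] turn -0.1 cur th 91.9
```

```bash
python3 -m crank '[[[-0.12,0,0],0,3],[[-0.12,0,0],0,3],[[-0.12,0,0],0,3],[[-0.12,0,0],0,4.7],[[-0.12,0,0],0,5],[[-0.12,0,0],0,5.6],[[-0.12,0,0],0,6],[[-0.12,0,0],0,6]]' 30
python3 -m crank '[[[0,0,-2],0,6],[[0,0,-6],0,6],[[-2,0,-10],0,6],[[-4,0,-13],0,6],[[-4,0,-13],0,6],[[-4,0,-13],0,6],[[-4,0,-13],0,6],[[-4,0,-13],0,6]]'
python3 - <<'E'
from h import *
print(get_obs()["eef_pos"]); pinkrect("wrist",.032,"pics/w8.png",1000); pinkrect("wrist",.036,None,1000);outlines("wrist")
to(.452,-.311,.16,-77)
E
```

```text
time: 18.9
eef_pos: [0.5465, 0.2752, -0.0001]
eef_rot: [-0.016, 1.0, -0.0, -0.0]
ft_force: [-0.3, -0.3, 0.1]
gripper_width: 0.0598
grip_force: 0.0
time: 19.7
eef_pos: [0.5843, 0.2761, 0.1275]
eef_rot: [-0.016, 1.0, -0.001, -0.002]
ft_force: [-0.2, 0.5, -0.1]
gripper_width: 0.06
grip_force: 0.0
[0.5843254  0.27605335 0.12749703]
wrist pink [283.  35.] 3054 c [0.4553 0.2715] mean [0.4543 0.2713] size [0.0461 0.0464] ang 1.9 zmed 0.0358
wrist pink [284. 161.] 2130 c [0.5436 0.2748] mean [0.5434 0.2749] size [0.0289 0.0446] ang 1.9 zmed 0.032
wrist pink [283.  34.] 3812 c [0.456  0.2716] mean [0.4549 0.2714] size [0.0441 0.0457] ang 1.9 zmed 0.036
wrist pink [284. 162.] 1729 c [0.5436 0.275 ] mean [0.5434 0.2752] size [0.0269 0.0433] ang 1.9 zmed 0.0323
wrist dark [284. 250.] 2212 c [0.6302 0.2783] mean [0.6301 0.2783] size [0.0212 0.095 ] ang 1.9 zmed 0.0066
wrist dark [284. 292.] 362 c [0.6739 0.2799] mean [0.6736 0.279 ] size [0.1183 0.0092] ang 88.7 zmed 0.0093
shift cm [ 15.25 -58.27  -3.07] turn 168.9 cur th 91.9
```

View pics/w8.png

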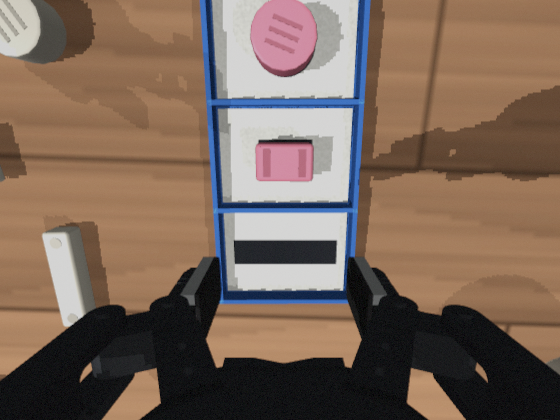

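The latch lies flat on its card at (284,161), about 1.4 mm from centre, with a thin black sliver at its edge. I accept that for now. On to the handle.

```bash
python3 -m crank '[[[0.8,-3,-3],8.4,6],[[1.6,-6,-3],16.8,6],[[2.4,-9,-3],25.2,6],[[3.2,-12,-3],33.6,6],[[4,-15,-3],42,6],[[4.8,-18,-3],50.4,6],[[5.6,-21,-3],58.8,6],[[6.4,-24,-3],67.2,6],[[7.2,-27,-3],75.6,6],[[7.8,-30,-3],84,6]]'
python3 - <<'E'
from h import *
to(.452,-.311,.16,-77)
E
```

```text
time: 20.85
eef_pos: [0.5173, -0.0268, 0.1596]
eef_rot: [0.659, 0.752, -0.0, -0.0]
ft_force: [1.4, -1.2, -0.0]
gripper_width: 0.0599
grip_force: 0.0
shift cm [-27.32 -10.19  -0.04] turn 84.5 cur th 7.5
```

```bash
python3 -m crank '[[[-3,-1,0],8.4,6],[[-6,-2,0],16.8,6],[[-9,-3.2,0],25.2,6],[[-12,-4.4,0],33.6,6],[[-15,-5.6,0],42,6],[[-18,-6.8,0],50.4,6],[[-21,-8,0],58.8,6],[[-24,-9,0],67.2,6],[[-26,-9.8,0],75.6,6],[[-27.3,-10.2,0],84.3,6]]'
python3 -m crank '[[[0,0,0],0,6],[[0,0,0],0,6],[[0,0,0],0,6],[[0,0,0],0,6]]'
python3 - <<'E'
from h import *
print(get_obs()["eef_pos"]); pinkrect("wrist",.02,"pics/w9.png",500); to(.459,-.3095,-.008,-77)
E
```

```text
time: 21.85
eef_pos: [0.4536, -0.3118, 0.1596]
eef_rot: [0.993, 0.115, -0.0, -0.0]
ft_force: [0.1, -0.5, -0.3]
gripper_width: 0.0599
grip_force: 0.0
time: 22.25
eef_pos: [0.4546, -0.3092, 0.1599]
eef_rot: [0.993, 0.12, -0.0, -0.0]
ft_force: [-0.4, -0.1, 0.4]
gripper_width: 0.0603
grip_force: 0.0
[ 0.45464393 -0.30918334  0.15985147]
wrist pink [285. 187.] 1095 c [ 0.4664 -0.3079] mean [ 0.4665 -0.308 ] size [0.0415 0.0237] ang 14.5 zmed 0.0197
shift cm [ 0.41  0.12 16.8 ] turn 0.8 cur th -76.2
```

View pics/w9.png

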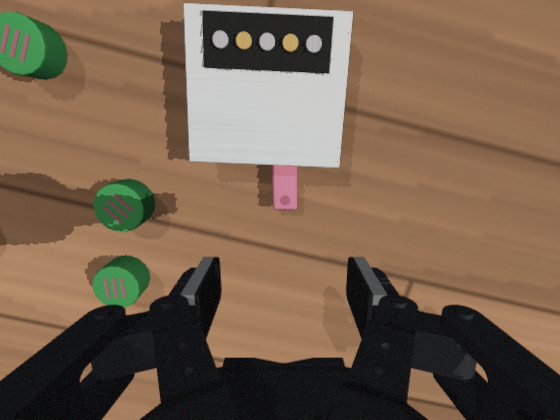

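The handle sticks out 41.5 mm at (285,187), at a yaw of 14.5°. Descend and grip its front end.

```bash
python3 -m crank '[[[0.5,0.1,4],-0.7,5],[[0.5,0.1,8],-0.7,5],[[0.5,0.1,12],-0.7,5],[[0.5,0.1,15],-0.7,5],[[0.5,0.1,16.2],-0.7,5],[[0.5,0.1,16.8],-0.7,5],[[0.5,0.1,16.8],-0.7,5],[[0.5,0.1,16.8],-0.7,5]]'
python3 - <<'E'
from h import *
to(.4603,-.3095,-.012,-75.5)
E
```

```text
time: 23.1
eef_pos: [0.461, -0.3112, -0.0062]
eef_rot: [0.992, 0.125, 0.001, 0.001]
ft_force: [0.5, 0.2, -0.6]
gripper_width: 0.0501
grip_force: 0.0
shift cm [-0.02 -0.18  0.58] turn -0.1 cur th -75.6
```

```bash
python3 -m crank '[[[0,-0.15,0.3],0,5],[[0,-0.15,0.5],0,5],[[0,-0.15,0.5],0,5],[[0,-0.15,0.5],0,1.5],[[0,-0.15,0.5],0,1.5],[[0,-0.15,0.5],0,1.5],[[0,-0.15,0.5],0,1.5],[[0,-0.15,0.5],0,1.5],[[0,-0.15,0.5],0,1.5],[[0,-0.15,0.5],0,1.5]]' 25
python3 -m crank '[[[-0.5,0,0],0,1.5],[[-1.3,0,0],0,1.5],[[-2.3,0,0],0,1.5],[[-3.3,0,0],0,1.5],[[-4.3,0,0],0,1.5],[[-5.3,0,0],0,1.5],[[-6.3,0,0],0,1.5],[[-7.2,0,0],0,1.5],[[-7.5,0,0],0,1.5],[[-7.5,0,0],0,1.5]]' 25
```

```text
time: 24.1
eef_pos: [0.4594, -0.3088, -0.0127]
eef_rot: [0.992, 0.125, 0.0, 0.0]
ft_force: [-0.3, 0.5, 3.2]
gripper_width: 0.0238
grip_force: 24.9
time: 25.1
eef_pos: [0.3855, -0.3277, -0.0128]
eef_rot: [0.992, 0.125, -0.0, 0.0]
ft_force: [0.1, -0.2, 5.8]
gripper_width: 0.0234
grip_force: 25.4
```

Gripped at 23.8 mm and drawn 76 mm. Release, rise and measure it before regrasping at the middle.

```bash
python3 -m crank '[[[0,0,0],0,3],[[0,0,0],0,4],[[0,0,-2],0,5],[[0,0,-6],0,5],[[-2,0,-10],0,5],[[-2,0,-14],0,5],[[-2,0,-14],0,5],[[-2,0,-14],0,5],[[-2,0,-14],0,5],[[-2,0,-14],0,5]]'
python3 - <<'E'
from h import *
print(get_obs()["eef_pos"]); pinkrect("wrist",.02,"pics/w10.png",500); to(.416,-.32,-.012,-75.5)
E
```

```text
time: 26.1
eef_pos: [0.3661, -0.3306, 0.1247]
eef_rot: [0.992, 0.125, -0.001, -0.002]
ft_force: [-0.0, 0.6, 1.1]
gripper_width: 0.0502
grip_force: 0.0
[ 0.36607465 -0.33059372  0.12472881]
wrist pink [287. 141.] 3547 c [ 0.4176 -0.3204] mean [ 0.4201 -0.3196] size [0.0944 0.0237] ang 13.8 zmed 0.0198
shift cm [ 5.11  0.24 13.68] turn -0.1 cur th -75.6
```

View pics/w10.png

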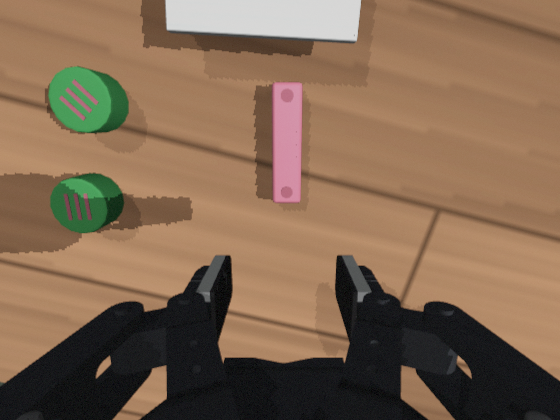

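The handle is fully out at (287,141), with a gap to the lip. Regrasp it at its middle.

```bash
python3 -m crank '[[[2.5,0.15,0],0.6,5],[[5,0.3,3],0.6,5],[[5,0.3,7],0.6,5],[[5,0.3,10],0.6,5],[[5,0.3,12],0.6,5],[[5,0.3,13],0.6,5],[[5,0.3,13.4],0.6,5],[[5,0.3,13.4],0.6,5],[[5,0.3,13.4],0.6,5]]'
python3 - <<'E'
from h import *
to(.4152,-.321,-.012,-76)
E
```

```text
time: 27.05
eef_pos: [0.4171, -0.3235, -0.0059]
eef_rot: [0.993, 0.12, 0.001, 0.001]
ft_force: [-0.0, -0.1, 1.4]
gripper_width: 0.0501
grip_force: 0.0
shift cm [-0.13 -0.29  0.6 ] turn -0.2 cur th -76.2
```

```bash
python3 -m crank '[[[-0.1,-0.25,0.3],0,5],[[-0.1,-0.25,0.5],0,5],[[-0.1,-0.25,0.5],0,5],[[-0.1,-0.25,0.5],0,1.5],[[-0.1,-0.25,0.5],0,1.5],[[-0.1,-0.25,0.5],0,1.5],[[-0.1,-0.25,0.5],0,1.5],[[-0.1,-0.25,0.5],0,1.5],[[-0.1,-0.25,0.5],0,1.5],[[-0.1,-0.25,0.5],0,1.5]]' 40
python3 -m crank '[[[0,0,-2],0,1.5],[[0,0,-5],0,1.5],[[0,0,-9],0,1.5],[[0,0,-13],0,1.5],[[0,0,-15],0,1.5],[[0,0,-15],0,1.5]]' 40
python3 - <<'E'
from h import *
to(.64,.23,.14,2)
E
```

```text
time: 28.05
eef_pos: [0.4151, -0.3208, -0.0117]
eef_rot: [0.993, 0.12, 0.0, 0.0]
ft_force: [0.1, 0.2, 3.7]
gripper_width: 0.0229
grip_force: 40.2
time: 28.65
eef_pos: [0.4166, -0.3223, 0.1415]
eef_rot: [0.993, 0.12, 0.002, 0.003]
ft_force: [-0.5, 0.1, 0.1]
gripper_width: 0.0231
grip_force: 39.7
shift cm [ 3.484e+01 -4.833e+01 -4.000e-02] turn -78.2 cur th -76.2
```

```bash
python3 -m crank '[[[2.4,-3.4,0],-5,1.5],[[4.9,-6.8,0],-11,1.5],[[7.4,-10.2,0],-17,1.5],[[9.9,-13.7,0],-22,1.5],[[12.4,-17.2,0],-28,1.5],[[14.9,-20.7,0],-33,1.5],[[17.4,-24.2,0],-39,1.5],[[19.9,-27.7,0],-45,1.5],[[22.4,-31.2,0],-51,1.5],[[25,-34.8,0],-57,1.5]]' 40
python3 - <<'E'
from h import *
to(.632,.235,.14,2)
E
```

```text
time: 29.65
eef_pos: [0.5733, 0.0787, 0.1351]
eef_rot: [0.814, 0.581, -0.002, -0.001]
ft_force: [-0.1, -0.6, -1.1]
gripper_width: 0.023
grip_force: 39.7
shift cm [16.69  0.46 -0.52] turn -21.0 cur th -19.0
```

```bash
python3 -m crank '[[[4,0.1,-0.5],-6,1.5],[[8.5,0.3,-0.5],-12,1.5],[[12.5,0.4,-0.5],-18,1.5],[[16.7,0.5,-0.5],-21,1.5],[[16.7,0.5,-0.5],-21,1.5],[[16.7,0.5,-0.5],-21,1.5],[[16.7,0.5,-0.5],-21,1.5]]' 40
python3 - <<'E'
from h import *
o=get_obs();print(o["eef_pos"]); outlines("wrist")
pinkrect("wrist",round(o["eef_pos"][2]+.032,4),None,1500); to(.6302,.2783,0,2)
cv2.imwrite("pics/w11.png",cams.get_image("wrist")[0])
E
```

```text
time: 30.35
eef_pos: [0.6332, 0.2319, 0.1409]
eef_rot: [0.696, 0.718, -0.002, -0.001]
ft_force: [-0.8, -0.4, -1.1]
gripper_width: 0.0231
grip_force: 39.8
[0.6332267  0.23188357 0.14085919]
wrist dark [282. 130.] 1883 c [0.6293 0.2944] mean [0.6296 0.2949] size [0.0226 0.0626] ang 2.2 zmed 0.0068
wrist pink [283. 263.] 10186 c [0.6335 0.2375] mean [0.6334 0.2416] size [0.0234 0.0895] ang 1.9 zmed 0.1734
shift cm [ 4.7  -0.21 14.2 ] turn -0.3 cur th 1.7
```

View pics/w11.png

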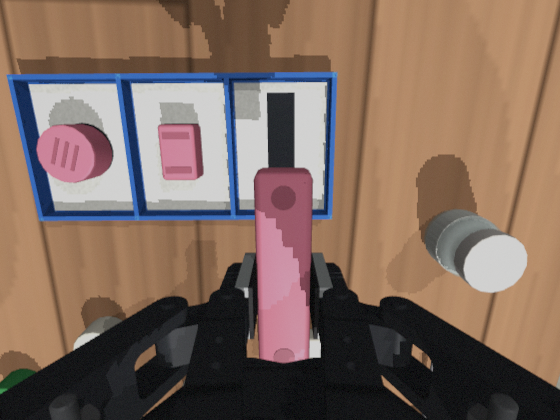

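The handle is held level and aligned with its outline, the black bar at (282,130). Corrections are 4.35 cm along tool x and -0.24 cm along tool y.

```bash
python3 -m crank '[[[2.2,-0.1,0],0,1.5],[[4.35,-0.25,1],0,1.5],[[4.35,-0.25,5],0,1.5],[[4.35,-0.25,9],0,1.5],[[4.35,-0.25,11.5],0,1.5],[[4.35,-0.25,12.8],0,1.5],[[4.35,-0.25,13.5],0,1.5],[[4.35,-0.25,13.9],0,1.5],[[4.35,-0.25,13.9],0,1.5],[[4.35,-0.25,13.9],0,1.5]]' 40
python3 - <<'E'
from h import *
to(.6295,.2753,-.0055,1.9)
E
```

```text
time: 31.5
eef_pos: [0.6322, 0.2768, 0.0059]
eef_rot: [0.696, 0.718, 0.001, 0.001]
ft_force: [-0.5, 0.8, 0.1]
gripper_width: 0.0235
grip_force: 39.8
shift cm [-0.14 -0.28  1.14] turn -0.2 cur th 1.7
```

```bash
python3 -m crank '[[[-0.1,-0.2,0.3],0,1.5],[[-0.1,-0.2,0.7],0,1.5],[[-0.1,-0.2,0.7],0,1.5],[[-0.1,-0.2,0.7],0,1.5],[[-0.1,-0.2,0.7],0,1.5]]' 40
python3 - <<'E'
from h import *
to(.6295,.2753,-.0055,1.9)
E
```

```text
time: 32.0
eef_pos: [0.6289, 0.2754, -0.003]
eef_rot: [0.696, 0.718, 0.0, 0.0]
ft_force: [0.0, -0.3, 0.1]
gripper_width: 0.0232
grip_force: 39.8
shift cm [-0.01  0.06  0.25] turn -0.1 cur th 1.8
```

```bash
python3 -m crank '[[[0,0.05,0.1],0,1.5],[[0,0.05,0.2],0,1.5],[[0,0.05,0.25],0,1.5],[[0,0.05,0.25],0,1.5],[[0,0.05,0.25],0,2.6],[[0,0.05,0.25],0,3],[[0,0.05,0.25],0,3.6],[[0,0.05,0.25],0,4.2],[[0,0.05,0.25],0,4.2]]' 40
python3 -m crank '[[[0,0,-2],0,4.5],[[0,0,-6],0,4.5],[[-2,0,-10],0,4.5],[[-6,0,-14],0,4.5],[[-6,0,-16],0,4.5],[[-6,0,-16],0,4.5],[[-6,0,-16],0,4.5],[[-6,0,-16],0,4.5],[[-6,0,-16],0,4.5]]'
python3 - <<'E'
from h import *
print(get_obs()["eef_pos"]); pinkrect("wrist",.026,"pics/w12.png",800);pinkrect("wrist",.032,None,800);pinkrect("wrist",.036,None,800)
pinkrect("top",.026,None,200); pinkrect("top",.032,None,200); pinkrect("top",.036,None,200)
E
```

```text
time: 32.9
eef_pos: [0.6293, 0.2754, -0.0055]
eef_rot: [0.696, 0.718, 0.0, 0.0]
ft_force: [0.7, 0.2, -0.1]
gripper_width: 0.042
grip_force: 0.0
time: 33.8
eef_pos: [0.6295, 0.2158, 0.1518]
eef_rot: [0.696, 0.718, -0.002, -0.001]
ft_force: [-0.1, 0.2, -0.0]
gripper_width: 0.0452
grip_force: 0.0
[0.6294983  0.21582914 0.15184592]
wrist pink [286. 128.] 3064 c [0.6291 0.2777] mean [0.6291 0.28  ] size [0.0232 0.0941] ang 2.4 zmed 0.0259
wrist pink [ 80. 133.] 2348 c [0.455  0.2714] mean [0.4561 0.2717] size [0.0513 0.0467] ang 1.8 zmed 0.0358
wrist pink [186. 132.] 1930 c [0.5457 0.2748] mean [0.5456 0.2753] size [0.0299 0.0441] ang 1.8 zmed 0.032
wrist pink [ 78. 132.] 2644 c [0.4564 0.2716] mean [0.4565 0.272 ] size [0.0483 0.046 ] ang 1.8 zmed 0.0359
wrist pink [185. 131.] 1511 c [0.5459 0.2753] mean [0.5459 0.276 ] size [0.027  0.0428] ang 2.1 zmed 0.0323
top pink [312.  64.] 365 c [ 0.7997 -0.08  ] mean [ 0.8003 -0.0802] size [0.0959 0.0174] ang 89.2 zmed 0.0246
top pink [138. 148.] 365 c [0.6301 0.262 ] mean [0.6294 0.2591] size [0.0237 0.0675] ang 4.2 zmed 0.0256
top pink [132. 189.] 232 c [0.5455 0.2644] mean [0.5455 0.2644] size [0.0291 0.029 ] ang 89.2 zmed 0.0318
top pink [133. 237.] 210 c [0.4563 0.2561] mean [0.4556 0.2576] size [0.0429 0.0183] ang 2.7 zmed 0.0357
```

View pics/w12.png

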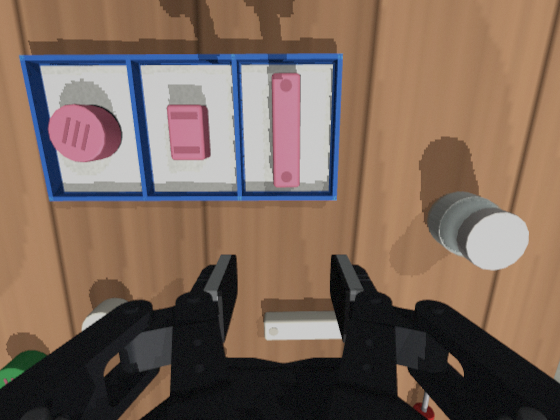

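All three are in and flat: cap (85,133), latch (187,132), handle (286,130). The handle is within 1 mm of its outline. Back away and make one unobstructed check from the top camera.

```bash
python3 -m crank '[[[-4,0,-2],0,4.5],[[-8,0,-4],0,4.5],[[-12,0,-5],0,4.5],[[-16,0,-5],0,4.5],[[-20,0,-5],0,4.5],[[-24,0,-5],0,4.5],[[-24,0,-5],0,4.5]]'
python3 - <<'E'
from h import *
for z in(.026,.032,.036): pinkrect("top",z,None,200)
# caddy interior for reference: blue outer rectangle at rim height
im,d=cams.get_image("top"); cv2.imwrite("pics/t13.png",cv2.resize(im[110:280,70:300],None,fx=3.4,fy=3.4,interpolation=cv2.INTER_CUBIC))
c=cal("top"); h=cv2.cvtColor(im,cv2.COLOR_BGR2HSV); b=((abs(h[...,0].astype(int)-112)<14)&(h[...,1]>150)&(abs(cloud("top",d)[...,2]-.02)<.004)); b[:,250:]=0
v,u=np.nonzero(b); print(cv2.minAreaRect(ray("top",np.c_[u,v],.02,c)[:,:2].astype(np.float32)))
E
```

```text
time: 34.8
eef_pos: [0.6387, -0.0299, 0.2047]
eef_rot: [0.698, 0.716, -0.001, 0.001]
ft_force: [-0.4, 0.9, -0.3]
gripper_width: 0.045
grip_force: 0.0
top pink [129. 148.] 568 c [0.6301 0.2755] mean [0.63   0.2758] size [0.0236 0.094 ] ang 2.3 zmed 0.0257
top pink [127. 190.] 362 c [0.5452 0.2735] mean [0.5454 0.2735] size [0.0298 0.0431] ang 2.5 zmed 0.0319
top pink [123. 236.] 356 c [0.4575 0.2776] mean [0.4569 0.2761] size [0.0305 0.0452] ang 77.1 zmed 0.0358
((0.5435075759887695, 0.27420574426651), (0.2676325738430023, 0.125471293926239), 2.0018815994262695)
```

View pics/t13.png

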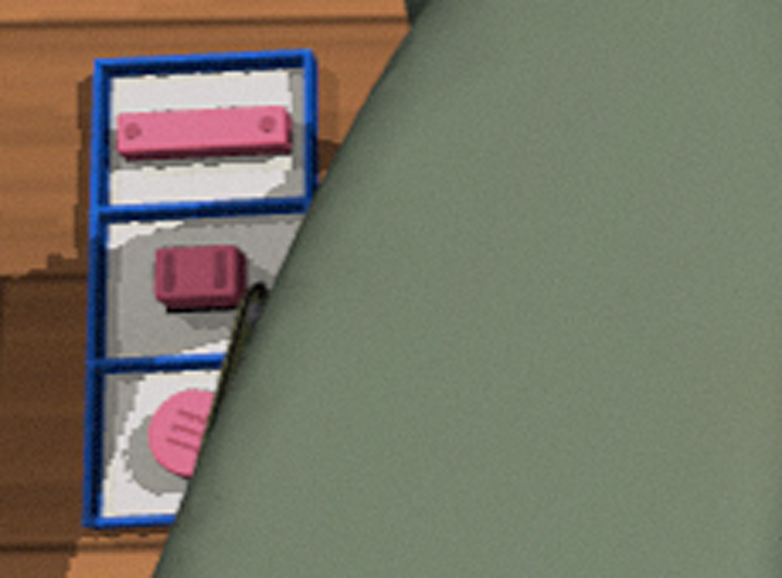

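The top view is partly blocked by the arm, but it agrees: the parts are square to the compartments and within about 2 mm of centre. The cream parts were never approached. Handing in.

```bash
python3 -c "
from bench import env; print(env.close_job())"
```

```text
the job is handed in; nothing more can be done
None
```

The pink cap, latch and handle grip lie flat and right way up on their own cards in the blue caddy, with cap and handle about 1 mm and the latch about 1.5 mm off centre by the wrist camera (up to about 3 mm by the top camera). The handle was drawn clear of the shelf lip before lifting, the cream and green parts were left alone, and the job was handed in at about 35 s.

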